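# Load the drilling jig and point out the brass guide bush

## Robot

A 6-joint arm with a two-finger parallel gripper is mounted at the origin on a cart in front of the work surface, level with it; the furniture and walls round the work are solid. World frame = base frame: x ahead of the robot, y to its left, z up, the work surface at z = 0. Lengths are in m, angles in rad, forces in N, time in s.
With the tool pointing down it reaches from about 0.3 to 0.875 m from the base axis. Payload 6.4 kg.
Tool frame: the origin (TCP) lies between the finger pads; the fingertips stand robot.tip_reach ahead of it and the grasp point (between the pads) lies 5 mm behind it (robot.tip_reach is the distance from the TCP to the fingertips, in m); z points along the fingers, x is the direction in which the jaws open and shut, and the axes are right-handed (so a half turn about z gives the same grasp; the last joint's range is limited). The gripper opens to 88 mm and grips with 3 to 60 N. Pads are 18 mm wide; open, the fingers measure 123 mm over their backs; the gripper's body (75 mm by 187 mm) begins 45 mm behind the grasp point.
Start: joints at [0.977, 0.181, 1.607, -0, 1.354, -0.206], TCP at [0.217, 0.532, 0.253] pointing down, gripper open.
Joint ranges: [-2.99, 2.99], [-0.89, 2.07], [0.3, 2.58], [-1.14, 4.28], [0, 2.63], [-3.12, 3.12]. Speed limits (rad/s): [2.57, 2.57, 3.01, 3.14, 3.14, 3.14].

## Interface

Orientations are given as a unit quaternion [x, y, z, w].
In Python, from cell import sensors, get_image, camera_info, order, robot gives the robot as it stands. The module is installed in compiled form; this text tells all that it offers.
- The arm moves only by the tool drive_tool, never from a script. Its argument "plan" is a list of rows, each a list of 2 entries, a list of its own where there are three numbers: the shift along the tool's x, y, z in units of 30 mm (1.0 is 30 mm), then the turn about the tool's z in units of 8 degrees (1.0 is 8 degrees). A call has 1 to 10 rows; each row is the pose to reach, as a shift and turn from the pose measured when the call began, along the tool's axes at that moment; what a row does not reach only later rows make up. A row lasts 1/8 s, in which the tool goes at most 62.5 mm and 10.7 degrees, less where a joint would pass 70% of its speed; a pose out of reach is approached as far as the arm can. A call with a gripper value outside its range is refused whole. "hand" is the closure, from -1 (fully open) to 1 (shut), set as the call begins (left out, the last holds). The fingers move at their own pace and stop on an object; "grip_force" is the grip in N (left out, the last holds). Time passes only in rows, so rows that repeat a pose let the fingers close. It gives the time, the measured TCP pose, the force and the opening at its end, in the units of the state.
- sensors.observe(): the state, without advancing time (a new reading comes with each control period).
- get_image(name): name is "side" or "top" or "wrist"; returns the picture (480x640x3 uint8, red, green, blue); there is no depth.
- camera_info(name): a dict with "fx", "fy", "cx", "cy" (pixels), "k1" (the pictures are not rectified: a ray, as slopes to the right and down, at radius r is drawn at 1 + k1 r^2 times it, then the intrinsics apply), "position" and "rotation" of the camera in the world; the wrist camera has in their place "hand_eye" (4x4, takes a point from camera to tool coordinates, whose origin is the TCP and whose axes are the tool frame's). Camera axes: x right, y down, z forward; pixel columns grow to the right and rows downward; lengths in m; the calibration is good to about 2 mm. A picture is of the moment at which its call begins: read the wrist's pose just before it. camera_info takes no time and is no camera call.
- order.sign_off(): hands the job in, once; it reports no verdict.
The state is a dict: "time_s": time; "q": joint angles; "dq": joint speeds; "joint_efforts": joint torques, N m; "tcp_pos": TCP position; "eef_rot": TCP orientation; "force": force on the tool from outside, world axes, zero at the start; "torque": the same for the moment, N m; "finger_gap": opening from 0.0 (shut) to 1.0 (fully open).
Only numpy, scipy, OpenCV 4.12 (cv2) and the standard library are available. Lean on these libraries where they do the work, as an engineer would, in place of code of your own. Each camera call takes 0.05 s, during which the arm holds its last target.

## Task

Set up the drilling jig and show which guide to drill through: with the fingertips, push the dark box section along the jig until its end is fully home against the end stop, then push the red cam lever round as far as it goes, so that the cam clamps the box section against the fence. Then point straight down at the brass bush in the drill plate with the fingertips about 2 cm above it, and finish there, holding still. Grip and lift nothing, do not touch the bushes, and leave the loose parts on the bench where they are.

Things in the scene. Friction and masses are not known exactly. Their poses are not given: they have to be found in the camera images.
- jig: Drilling jig bolted to the bench; place and yaw vary. Origin on the bench under the middle of the seated box section; x points along the bed to the end stop, y left (to the cam lever), z up. Grey base plate x -105 to 85, y -75 to 75 mm, its top (the bed) at z 12. Steel fence on the right: face at y -20, top at z 46. All points below are in mm in this frame.
- stop_face (a point): Middle of the end stop's face, at jig x 55, y 0, z 24. The stop is a steel block 40 mm wide, top at z 36.
- plate_edge (a point): Middle of the near edge of the steel drill plate, top side, at jig x -53, y 0, z 56. The plate sits on the fence and reaches over the bed from x -53 to 53, y -44 to 19, z 46 to 56; three bushes stand in it at x -32, 0 and 32, y 0.
- box_section: Loose dark steel box section, hollow, 40 wide x 110 long x 30 mm high, 0.28 kg, flat on the jig's bed, one end under the drill plate. Origin: centre of its underside; its y axis is its length, along the jig's x. It starts 20 to 40 mm short of the stop and 2 to 3 mm off the fence. Home and clamped its origin is at x 0, y 0, z 12 in the jig frame, its near end at jig x -55.
- cam_lever (a joint): Red cam lever, angle in rad, counter-clockwise from above about a vertical pivot. 0: open, lever points along the jig's +y; 1.57: it points along the jig's -x, beside the box section, and clamps (from 1.35 on); stop at 1.6. Starts at 0 to 0.25, stays where left. Push it on the side that faces the end stop, with 1 to 5 N near the knob.
- cam_pivot (a point): On the lever's pivot axis at jig x -20, y 43.5, at the lever's mid height, 41 mm above the bench. The lever bar is 12 wide, 10 mm high (36 to 46 mm above the bench) and 80 mm long; below it is free space except for the round steel cam within 25 mm of the pivot.
- lever_knob (a point): Centre of the black ball knob, 25 mm across, at the lever's end, 90 mm from the pivot, 41 mm above the bench.
- brass_bush: Brass-coloured guide bush, flanged, 23 mm across, standing 8 mm out of the drill plate (origin: centre of the flange's underside on the plate). It stands in any of the three places.
- brass_bush_top (a point): Centre of the top of the brass guide bush, 64 mm above the bench.
- steel_bush_1: Pale silver guide bush, 23 mm across, same shape; origin as for the brass one. Not to be touched.
- steel_bush_2: Dark steel guide bush, 23 mm across, same shape; origin as for the brass one. Not to be touched.
- brass_sleeve: Loose brass bushing on the bench, 32 mm across, 28 mm high, origin at the centre of its underside. Not the one to point at.
- grey_ring: Loose grey bushing on the bench, 42 mm across, 14 mm high, origin at the centre of its underside.
- bolt: Loose bolt lying on the bench, 69 mm long along its y, 22 mm wide, origin under its middle.
- wood_block: Loose wooden block on the bench, 62 x 130 (along its y) x 42 mm, origin at the centre of its underside.

How it is judged:
On the way, in this order (a step that is already met when the one before it is completed fails the run):
1. the box section is pushed home against the end stop, the cam lever still open (x of box_section in the frame of jig above -0.0025 m and angle between the y axis of box_section and the x axis of jig, either way round below 0.06 rad and value of joint cam_lever below 1.2 rad), for 0.2 s.
2. the cam lever is swung round and clamps the box section against the fence (x of box_section in the frame of jig above -0.0025 m and angle between the y axis of box_section and the x axis of jig, either way round below 0.06 rad and value of joint cam_lever above 1.35 rad and y of box_section in the frame of jig below 0.002 m and contact force between cam_lever and box_section above 1 N), for 0.2 s.
3. the fingertips dwell just above the brass bush for a second (all of step 2 and horizontal distance between the grasp point and brass_bush_top below 0.013 m and z of the grasp point in the frame of brass_bush_top between 0.02 and 0.07 m and contact force between each of the arm, the fingers and anything else below 0.3 N), for 1 s.
At the end, for the whole second after the job is handed in: The box section lies within 2.5 mm of the end stop and 2 mm of the fence, the cam lever is at 1.35 rad or more with the cam pressing on it by at least 1 N, and the fingertips stand still within 13 mm sideways of the brass bush's centre and about 1 to 50 mm above its top, touching nothing (all of step 3 and linear speed of box_section below 0.01 m/s).
It fails at once if the box section is lifted or tipped off the bed (z of box_section in the frame of jig above 0.018 m or angle between box_section's own z axis and vertical above 0.1 rad).
It fails at once if a guide bush is touched (contact force between any of the arm, the fingers and brass_bush above 0.3 N or contact force between any of the arm, the fingers and steel_bush_1 above 0.3 N or contact force between any of the arm, the fingers and steel_bush_2 above 0.3 N).
It fails at once if a loose part on the bench is moved by more than 10 mm (distance of any of brass_sleeve, grey_ring, bolt, wood_block from where it was at the start of the episode above 0.01 m).
It also fails if it takes over 51 s, if anything falls off the work surface, if the arm or the gripper's body presses on something with over 40 N, if the wrist force passes 120 N, or if a joint passes its speed limit or range.

## Working session

There is one attempt and no reset: what is moved stays moved. The work goes in short steps, Python scripts to look and compute and a tool call to move; the robot and the scene stay as the last step left them, time stands still between calls to the robot, and variables do not carry over. Pictures are saved under pics/ and viewed, and the job is handed in when it is done.

Besides the shell and the picture viewer there is one more tool, called after "Emit:" as name([rows], argument=value, ...), one row to a line, values as JSON. drive_tool: Moves the arm, as the interface text tells. Its arguments: {"type":"object","properties":{"plan":{"type":"array","items":{"type":"array"}},"hand":{"type":"number"},"grip_force":{"type":"number"}},"required":["plan"]}

```bash
mkdir -p pics
cat > h.py <<'E'
import numpy as np, cv2
from cell import sensors,get_image,camera_info,order,robot
def save(n,fn):
    im=get_image(n); cv2.imwrite('pics/'+fn,im[:,:,::-1]); return im
E
python3 - <<'E'
from h import *
s=sensors.observe(); print({k:np.round(v,4) for k,v in s.items()}); print(robot.tip_reach)
for n in ['top','side','wrist']:
    print(n,camera_info(n))
save('top','top0.png'); save('side','side0.png')
E
```

```text
{'time_s': np.float64(0.0), 'q': array([ 0.9767,  0.1815,  1.608 , -0.    ,  1.3538, -0.2063]), 'dq': array([ 0.0015,  0.0018,  0.0015,  0.0002,  0.0008, -0.0001]), 'joint_efforts': array([ 6.00000e-04, -4.33844e+01, -3.41866e+01,  7.02000e-02,
        3.83000e-02, -1.00000e-04]), 'tcp_pos': array([0.2171, 0.5319, 0.2518]), 'eef_rot': array([ 8.301e-01,  5.576e-01, -8.000e-04,  3.000e-04]), 'force': array([ 0.3048,  0.0786, -0.4002]), 'torque': array([0.0381, 0.0072, 0.0205]), 'finger_gap': np.float64(0.9986)}
0.014
top {'fx': 466.4579817540216, 'fy': 466.4579817540216, 'cx': 318.4959350330866, 'cy': 245.9289647016018, 'k1': -0.024581242124930215, 'position': array([ 0.41497122, -0.05020844,  1.05300521]), 'rotation': array([ 0.71372888, -0.69960104,  0.02460903, -0.02332093])}
side {'fx': 601.9691700229924, 'fy': 601.9691700229924, 'cx': 327.02953177340066, 'cy': 232.1512977763584, 'k1': 0.06255171217612672, 'position': array([ 0.16985401, -0.81975411,  0.56025438]), 'rotation': array([ 0.8468884 , -0.16754143,  0.1085247 , -0.49288163])}
wrist {'fx': 330.65757612717454, 'fy': 330.65757612717454, 'cx': 315.1035981515606, 'cy': 241.8967918073654, 'k1': -0.06102427264718776, 'hand_eye': array([[ 9.99999471e-01,  9.97214626e-04,  2.51851539e-04,
        -2.96845387e-04],
       [-1.02838268e-03,  9.65330015e-01,  2.61030467e-01,
        -6.63823039e-02],
       [ 1.71835499e-05, -2.61030588e-01,  9.65330530e-01,
        -1.32429927e-01],
       [ 0.00000000e+00,  0.00000000e+00,  0.00000000e+00,
         1.00000000e+00]])}
```

View pics/top0.png

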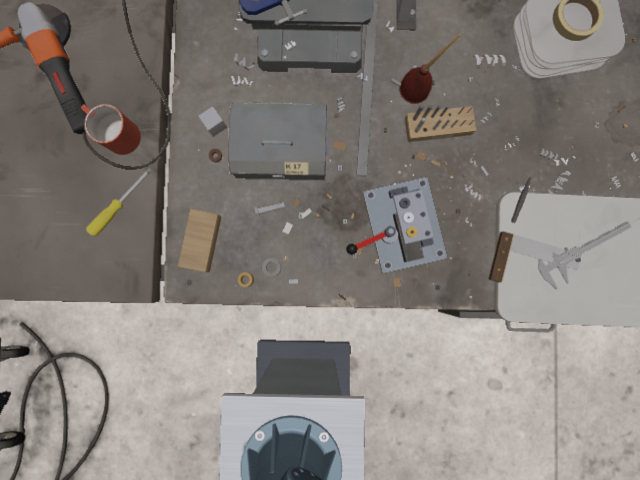

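View pics/side0.png

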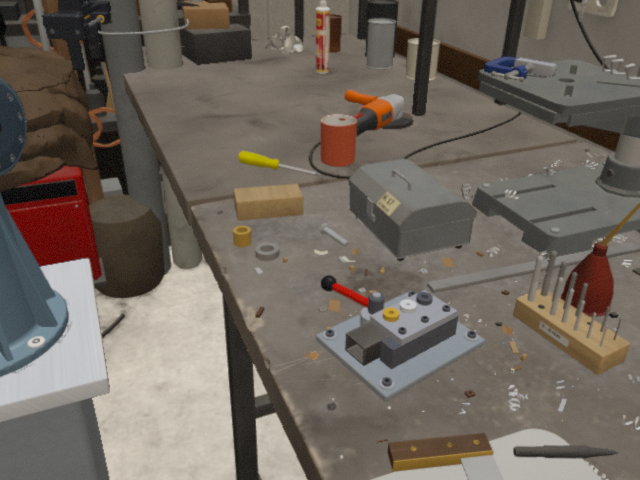

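Run:
```python
import cv2
a=cv2.imread('pics/top0.png')[165:285,330:460]; cv2.imwrite('pics/c1.png',cv2.resize(a,None,fx=5,fy=5,interpolation=cv2.INTER_CUBIC)[:, :])
a=cv2.imread('pics/side0.png')[260:405,310:490]; cv2.imwrite('pics/c2.png',cv2.resize(a,None,fx=4,fy=4,interpolation=cv2.INTER_CUBIC))
```

```text
(no output)
```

View pics/c1.png

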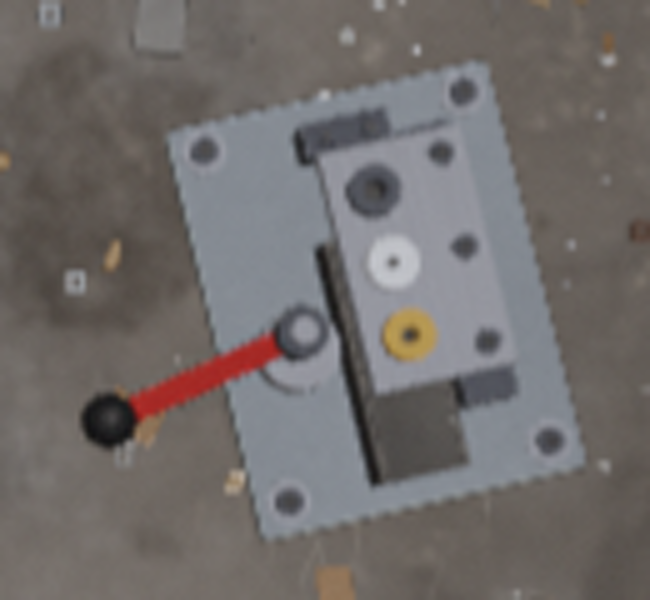

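View pics/c2.png

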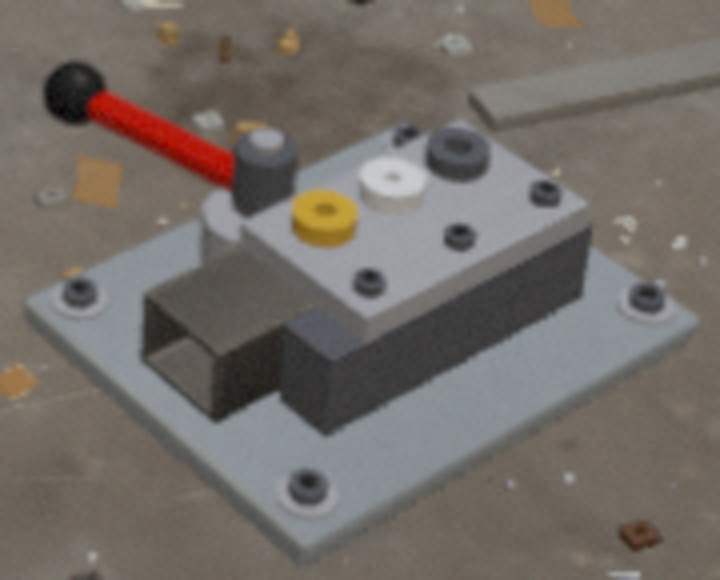

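```bash
cat >> h.py <<'E'
from scipy.spatial.transform import Rotation as R
from scipy.optimize import least_squares
def proj(n,P,T=None):
    c=camera_info(n); P=np.atleast_2d(P)
    if n=='wrist':
        Rt,p=T; M=c['hand_eye']; q=(P-p)@Rt; q=(q-M[:3,3])@M[:3,:3]
    else:
        q=(P-c['position'])@rot(c)
    s=q[:,:2]/q[:,2:]; r2=(s**2).sum(1,keepdims=True); s=s*(1+c['k1']*r2)
    return s*[c['fx'],c['fy']]+[c['cx'],c['cy']]
def rot(c):
    r=np.array(c['rotation']); return R.from_quat(r).as_matrix() if r.size==4 else r
def ray(n,u,T=None):
    c=camera_info(n); d=(np.array(u,float)-[c['cx'],c['cy']])/[c['fx'],c['fy']]; s=d.copy()
    for _ in range(10): s=d/(1+c['k1']*(s@s))
    v=np.append(s,1)
    if n=='wrist':
        Rt,p=T; M=c['hand_eye']; return p+Rt@M[:3,3], Rt@M[:3,:3]@v
    return np.array(c['position']), rot(c)@v
def atz(n,u,z,T=None):
    o,d=ray(n,u,T); return o+d*(z-o[2])/d[2]
def J(p,P):
    P=np.atleast_2d(np.array(P,float)); c,s=np.cos(p[2]),np.sin(p[2])
    return np.c_[p[0]+c*P[:,0]-s*P[:,1],p[1]+s*P[:,0]+c*P[:,1],P[:,2]]
E
cat > fit.py <<'E'
from h import *
Q=np.array([[85,75,12],[85,-75,12],[-105,-75,12],[-105,75,12],[32,0,64],[0,0,64],[-32,0,64]])/1e3
t=np.array([[170,130],[487,62],[583,465],[263,538],[374,189],[393,262],[410,334]])/5+[330,165]
s=np.array([[405,125],[697,322],[305,560],[28,303],[458,143],[393,177],[325,208]])/4+[310,260]
f=lambda p:np.r_[(proj('top',J(p,Q))-t).ravel(),(proj('side',J(p,Q))-s).ravel()*.7]
r=least_squares(f,[.55,-.2,0],loss='soft_l1'); print(r.x,np.round(r.fun.reshape(-1,2),1))
for n,o in (('top',[t]),('side',[s])):
    g=lambda p:(proj(n,J(p,Q))-o[0]).ravel()
    print(n,least_squares(g,r.x).x)
p=r.x; np.save('jig.npy',p)
inv=lambda X:((X[:2]-p[:2])@np.array([[np.cos(p[2]),-np.sin(p[2])],[np.sin(p[2]),np.cos(p[2])]]))*1e3
for n,u,z in (('top',np.array([108,419])/5+[330,165],.041),('side',np.array([75,92])/4+[310,260],.041),
  ('top',np.array([383,482])/5+[330,165],.042),('top',np.array([468,463])/5+[330,165],.042),
  ('side',np.array([145,297])/4+[310,260],.042),('side',np.array([215,356])/4+[310,260],.042)):
    X=atz(n,u,z); print(n,X.round(4),inv(X).round(1))
print(J(p,[[-32,0,64*1e-3]])if 0 else J(p,np.array([[-32,0,64],[-75,0,30],[-20,43.5,41]])/1e3))
for n,u in (('brass',(245,280)),('grey',(271,267)),('bolt',(269,208)),('wood',(199,240))): print(n,atz('top',u,0.01))
E
python3 fit.py
```

```text
[ 0.54745832 -0.2425437   0.24553621] [[-1.1  0.1]
 [-0.1 -0.9]
 [ 1.   0.2]
 [-0.1  0.7]
 [ 0.2 -0. ]
 [-0.1 -0.2]
 [ 0.1 -0. ]
 [ 0.2 -0.7]
 [ 1.4 -0.2]
 [-0.3 -1.6]
 [-1.5 -0.6]
 [ 0.2  1.1]
 [ 0.1  0.6]
 [-0.   0.9]]
top [ 0.54746309 -0.2426199   0.23747492]
side [ 0.54738415 -0.24256708  0.2535964 ]
top [ 0.4789 -0.1235  0.041 ] [-37.6 132.2]
side [ 0.4798 -0.1214  0.041 ] [-36.2 134. ]
top [ 0.4538 -0.2432  0.042 ] [-91.   22.1]
top [ 0.4628 -0.2802  0.042 ] [-91.3 -15.9]
side [ 0.4531 -0.2438  0.042 ] [-91.9  21.7]
side [ 0.4618 -0.2795  0.042 ] [-92.1 -15.1]
[[ 0.51641809 -0.25032215  0.064     ]
 [ 0.47470778 -0.26077444  0.03      ]
 [ 0.51748435 -0.20520992  0.041     ]]
brass [0.40634739 0.11100783 0.01      ]
grey [0.43649597 0.05376197 0.01      ]
bolt [0.56923893 0.0618435  0.01      ]
wood [0.49376114 0.2171133  0.01      ]
```

```bash
cat >> h.py <<'E'
jig=np.load('jig.npy')
def pose():
    s=sensors.observe(); return R.from_quat(s['eef_rot']).as_matrix(),np.array(s['tcp_pos']),s
def rel(targets):
    """targets: list of (jig x mm, jig y mm, tcp z mm, theta rel. jig yaw rad of tool x)"""
    Rt,p,s=pose(); th0=np.arctan2(Rt[1,0],Rt[0,0])
    print('t',round(float(s['time_s']),2),'tcp',p.round(4),'theta-jig',round(th0-jig[2],3),'F',np.round(s['force'],1),'gap',round(float(s['finger_gap']),3),'q',np.round(s['q'],2))
    d=p[:2]-jig[:2]; c,sn=np.cos(jig[2]),np.sin(jig[2]); print('tcp jig',np.round([1e3*(c*d[0]+sn*d[1]),1e3*(-sn*d[0]+c*d[1]),p[2]*1e3],1))
    for x,y,z,th in targets:
        X=J(jig,[[x/1e3,y/1e3,z/1e3]])[0]; dd=Rt.T@(X-p)/.03
        a=(th+jig[2]-th0+np.pi)%(2*np.pi)-np.pi
        print((x,y,z,round(th,3)),'->',dd.round(2),'turn',round(-np.degrees(a)/8,2))
E
python3 -c "
from h import *
rel([(-120,1.5,250,-np.pi/2),(-120,1.5,120,-np.pi/2)])"
```

```text
t 0.1 tcp [0.2172 0.5319 0.2519] theta-jig 0.937 F [-0.1 -0.1 -0.5] gap 1.001 q [ 0.98  0.18  1.61  0.    1.35 -0.21]
tcp jig [-132.1  831.5  251.9]
(-120, 1.5, 250, -1.571) -> [-22.06  16.7    0.09] turn 17.96
(-120, 1.5, 120, -1.571) -> [-22.06  16.7    4.42] turn 17.96
```

Emit:
drive_tool([
  [[-1.4,1.05,0],1.2],
  [[-2.8,2.1,0],2.4],
  [[-4.2,3.2,0],3.6],
  [[-5.7,4.3,0],4.8],
  [[-7.2,5.5,0],6.0],
  [[-8.7,6.6,0],7.2],
  [[-10.2,7.7,0],8.4],
  [[-11.7,8.9,0],9.6],
  [[-13.2,10,0],10.8],
  [[-14.5,11,0],12],
], hand=1, grip_force=10)

```text
time_s: 1.35
tcp_pos: [0.3581, 0.0025, 0.2525]
eef_rot: [0.969, -0.247, 0.0, 0.001]
force: [1.2, 0.1, 0.3]
finger_gap: 0.007
```

```bash
python3 -c "
from h import *
rel([(-120,1.5,200,-np.pi/2),(-120,1.5,150,-np.pi/2)])"
```

```text
t 1.35 tcp [0.3581 0.0025 0.2525] theta-jig -0.745 F [1.2 0.1 0.3] gap 0.007 q [-0.33 -0.36  2.1  -0.    1.4   0.17]
tcp jig [-124.1  283.7  252.5]
(-120, 1.5, 200, -1.571) -> [6.47 6.82 1.76] turn 5.92
(-120, 1.5, 150, -1.571) -> [6.47 6.82 3.43] turn 5.92
```

Emit:
drive_tool([
  [[1.1,1.2,0.3],1.0],
  [[2.2,2.3,0.6],2.0],
  [[3.3,3.5,0.9],3.1],
  [[4.4,4.7,1.2],4.2],
  [[5.5,5.8,1.5],5.1],
  [[6.47,6.82,1.76],5.92],
  [[6.47,6.82,2.4],5.92],
  [[6.47,6.82,3.43],5.92],
  [[6.47,6.82,3.43],5.92],
  [[6.47,6.82,3.43],5.92],
])

```text
time_s: 2.6
tcp_pos: [0.4309, -0.2703, 0.1507]
eef_rot: [0.788, -0.615, 0.001, 0.001]
force: [0.5, -0.0, 0.7]
finger_gap: 0.003
```

```bash
python3 -c "
from h import *
rel([(-120,1.5,80,-np.pi/2),(-120,1.5,36,-np.pi/2)])
save('wrist','w1.png');save('side','s1.png')"
```

```text
t 2.6 tcp [ 0.4309 -0.2703  0.1507] theta-jig -1.571 F [ 0.5 -0.   0.7] gap 0.003 q [-0.79  0.15  1.86 -0.    1.13  0.53]
tcp jig [-119.8    1.4  150.7]
(-120, 1.5, 80, -1.571) -> [-0.01  0.01  2.36] turn -0.0
(-120, 1.5, 36, -1.571) -> [-0.01  0.    3.82] turn -0.0
```

View pics/w1.png

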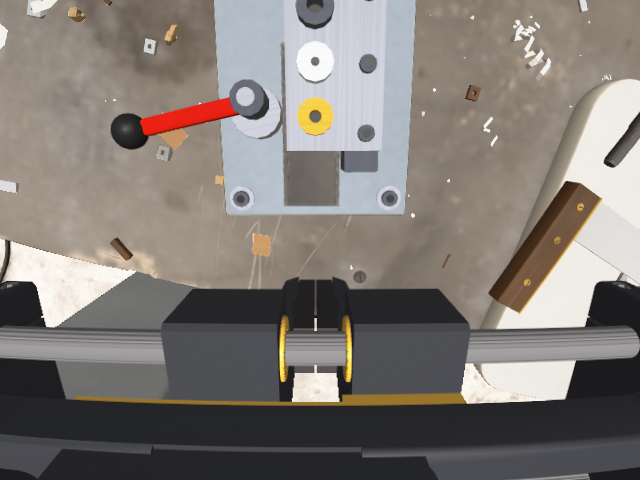

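View pics/s1.png

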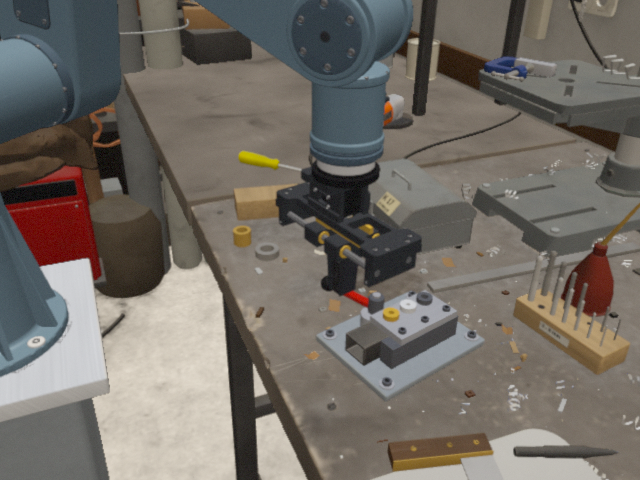

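```bash
python3 -c "
from h import *
Rt,p,s=pose()
print(proj('wrist',J(jig,np.array([[-32,0,64],[0,0,64],[-105,75,12],[-105,-75,12],[-53,19,56]])/1e3),(Rt,p)).round(1))"
```

```text
[[315.3 119.8]
 [315.4  65.4]
 [225.5 217.9]
 [404.3 218. ]
 [286.8 153.8]]
```

Emit:
drive_tool([
  [[0,0,1.2],0],
  [[0,0,2.4],0],
  [[0,0,3.2],0],
  [[0,0,3.7],0],
  [[0,0,3.8],0],
  [[0,0,3.8],0],
  [[0,0,3.8],0],
])

```text
time_s: 3.58
tcp_pos: [0.4321, -0.2716, 0.0384]
eef_rot: [0.788, -0.615, 0.002, 0.001]
force: [-0.0, 0.0, -0.3]
finger_gap: 0.006
```

```bash
python3 -c "
from h import *
save('side','s2.png')
a=cv2.imread('pics/s2.png')[220:420,260:500]; cv2.imwrite('pics/s2c.png',cv2.resize(a,None,fx=3,fy=3))
rel([(-105,1.5,36,-np.pi/2),(-64,1.5,36,-np.pi/2)])
"
```

```text
t 3.62 tcp [ 0.432  -0.2716  0.0383] theta-jig -1.571 F [-0.2 -0.7 -0.7] gap 0.004 q [-0.79  0.35  1.9  -0.    0.89  0.53]
tcp jig [-1.19e+02 -1.00e-01  3.83e+01]
(-105, 1.5, 36, -1.571) -> [-0.05 -0.47  0.08] turn -0.0
(-64, 1.5, 36, -1.571) -> [-0.05 -1.83  0.08] turn -0.0
```

View pics/s2c.png

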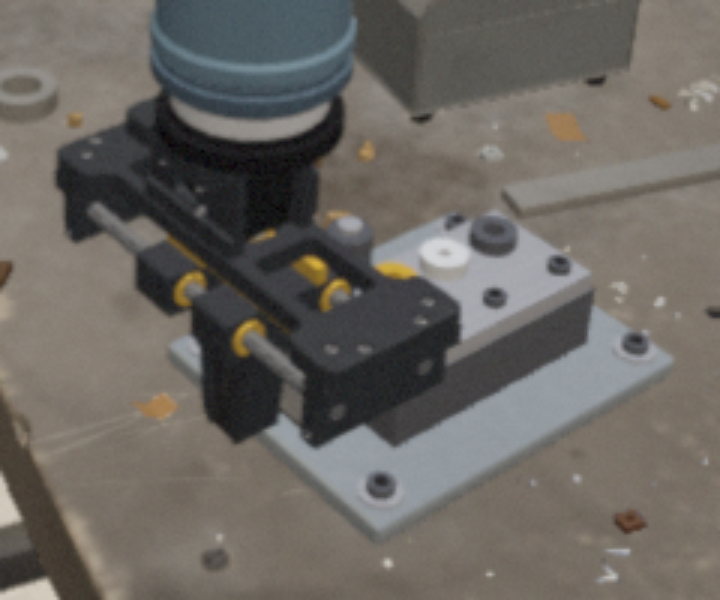

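Emit:
drive_tool([
  [[-0.05,-0.15,0.05],0],
  [[-0.05,-0.3,0.05],0],
  [[-0.05,-0.45,0.05],0],
  [[-0.05,-0.6,0.05],0],
  [[-0.05,-0.75,0.05],0],
  [[-0.05,-0.87,0.05],0],
  [[-0.05,-1.0,0.05],0],
  [[-0.05,-1.12,0.05],0],
  [[-0.05,-1.25,0.05],0],
  [[-0.05,-1.35,0.05],0],
])

```text
time_s: 4.88
tcp_pos: [0.4712, -0.2602, 0.0368]
eef_rot: [0.788, -0.615, 0.002, 0.001]
force: [-2.0, -0.6, 0.3]
finger_gap: 0.004
```

```bash
python3 -c "
from h import *
save('side','s3.png')
a=cv2.imread('pics/s3.png')[260:420,300:500]; cv2.imwrite('pics/s3c.png',cv2.resize(a,None,fx=4,fy=4))
rel([(-64,1.5,36,-np.pi/2)])
"
```

```text
t 4.92 tcp [ 0.4715 -0.2601  0.0369] theta-jig -1.571 F [-0.5 -0.1 -0.5] gap 0.007 q [-0.72  0.4   1.83 -0.    0.91  0.6 ]
tcp jig [-78.    1.4  36.9]
(-64, 1.5, 36, -1.571) -> [-0.   -0.47  0.03] turn 0.0
```

View pics/s3c.png

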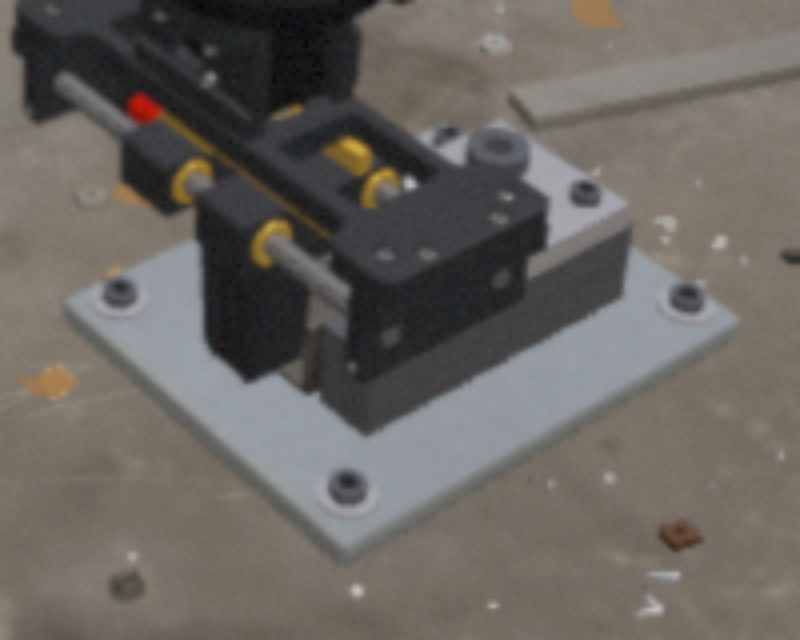

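Emit:
drive_tool([
  [[0,-0.1,0],0],
  [[0,-0.2,0],0],
  [[0,-0.28,0],0],
  [[0,-0.36,0],0],
  [[0,-0.42,0],0],
  [[0,-0.46,0],0],
  [[0,-0.46,0],0],
])

```text
time_s: 5.8
tcp_pos: [0.4851, -0.2568, 0.0369]
eef_rot: [0.788, -0.615, 0.003, 0.001]
force: [0.3, -0.4, -0.1]
finger_gap: 0.007
```

```bash
python3 -c "
from h import *
rel([(-64,1.5,36,-np.pi/2)])
"
```

```text
t 5.8 tcp [ 0.4851 -0.2568  0.0369] theta-jig -1.571 F [ 0.3 -0.4 -0.1] gap 0.007 q [-0.7   0.42  1.81 -0.    0.91  0.62]
tcp jig [-64.    1.4  36.9]
(-64, 1.5, 36, -1.571) -> [-0.    0.    0.03] turn 0.0
```

Small increments until the force rises.

Emit:
drive_tool([
  [[0,-0.04,0],0],
  [[0,-0.08,0],0],
  [[0,-0.12,0],0],
])

```text
time_s: 6.18
tcp_pos: [0.4857, -0.2565, 0.0368]
eef_rot: [0.789, -0.615, 0.0, 0.003]
force: [-17.7, -6.8, 8.7]
finger_gap: 0.005
```

Emit:
drive_tool([
  [[0,-0.04,0],0],
  [[0,-0.08,0],0],
])

```text
time_s: 6.42
tcp_pos: [0.4856, -0.2566, 0.0368]
eef_rot: [0.789, -0.615, -0.002, 0.004]
force: [-17.4, -5.0, 7.7]
finger_gap: 0.008
```

Emit:
drive_tool([
  [[0,0,0],0],
  [[0,0.5,0],0],
  [[0,1.5,0],0],
  [[0,2,-2],0],
  [[0,2,-4],0],
  [[0,2,-4],0],
  [[0,2,-4],0],
])

```text
time_s: 7.3
tcp_pos: [0.428, -0.2705, 0.157]
eef_rot: [0.789, -0.615, -0.002, 0.004]
force: [-0.2, 0.0, -0.5]
finger_gap: 0.006
```

```bash
python3 -c "
from h import *
rel([(-64,1.5,36,-np.pi/2)])
Rt,p,s=pose()
save('wrist','w2.png');save('side','s4.png')
print(proj('wrist',J(jig,np.array([[-55,20,42],[-55,-20,42],[-53,19,56]])/1e3),(Rt,p)).round(1))
print(proj('side',J(jig,np.array([[-55,20,42],[-55,-20,42],[-53,19,56]])/1e3)).round(1))
a=cv2.imread('pics/w2.png')[60:260,200:420]; cv2.imwrite('pics/w2c.png',cv2.resize(a,None,fx=3,fy=3))
a=cv2.imread('pics/s4.png')[260:420,300:500]; cv2.imwrite('pics/s4c.png',cv2.resize(a,None,fx=4,fy=4))
"
```

```text
t 7.3 tcp [ 0.428  -0.2705  0.157 ] theta-jig -1.569 F [-0.2  0.  -0.5] gap 0.006 q [-0.79  0.14  1.86 -0.01  1.14  0.53]
tcp jig [-122.7    1.9  157. ]
(-64, 1.5, 36, -1.571) -> [ 0.01 -1.99  4.02] turn 0.01
[[289.1 150.5]
 [344.4 150.7]
 [289.  147.5]]
[[367.9 324.9]
 [387.5 340.2]
 [370.  316.6]]
```

View pics/w2c.png

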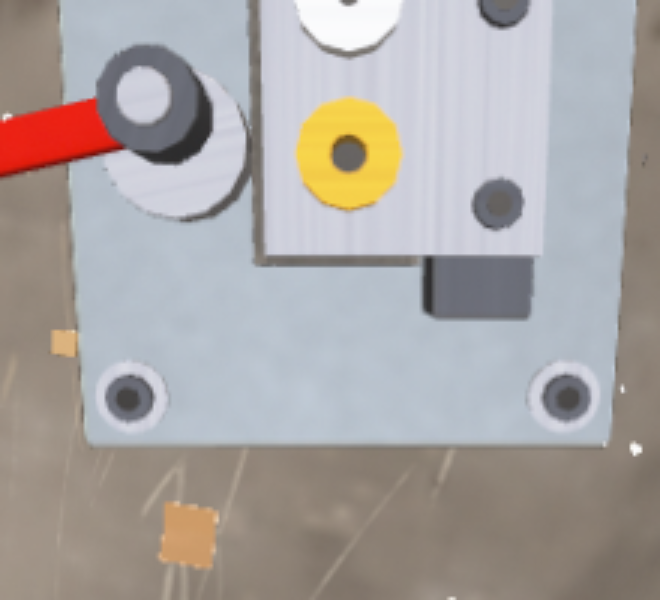

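View pics/s4c.png

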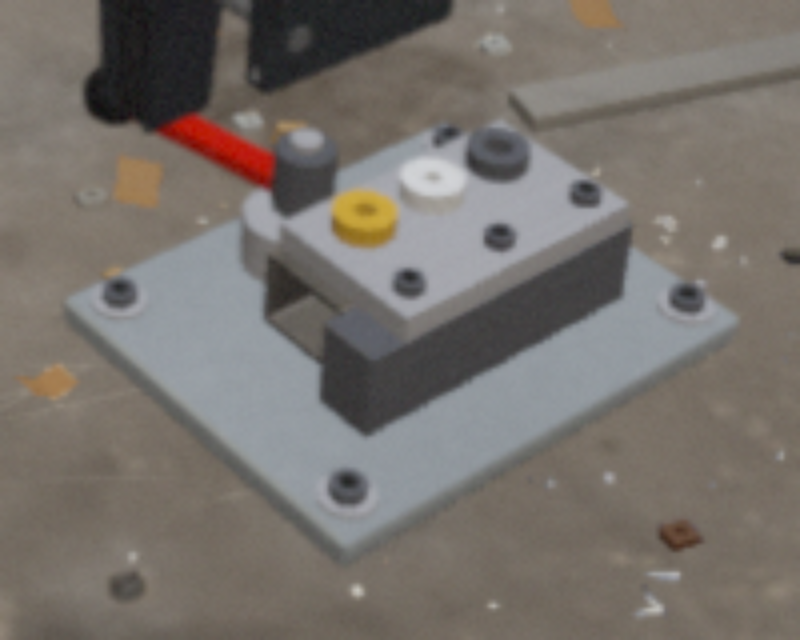

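```bash
cat >> h.py <<'E'
def lev(a,off,r=58,z=44,ta=None):
    return (-20-r*np.sin(a)+off*np.cos(a),43.5+r*np.cos(a)+off*np.sin(a),z,-np.pi/2+(a if ta is None else ta))
E
python3 -c "
from h import *
for z in (50,60,70,80): print(z,proj('side',J(jig,[[-.02,.0435,z/1e3]])),proj('top',J(jig,[[-.02,.0435,z/1e3]])))
rel([lev(.19,32,z=150),lev(.19,32,z=44)])
"
```

```text
50 [[376.14378909 303.17590692]] [[389.96394422 231.48488028]]
60 [[376.5496849  297.44972951]] [[390.68922629 231.02426989]]
70 [[376.96071988 291.65981206]] [[391.42912583 230.55437093]]
80 [[377.37700613 285.80488143]] [[392.18408883 230.07489981]]
t 7.4 tcp [ 0.4274 -0.2698  0.1556] theta-jig -1.569 F [-0.   0.3  0.2] gap 0.004 q [-0.79  0.14  1.86 -0.01  1.14  0.53]
tcp jig [-123.1    2.7  155.6]
(np.float64(0.47031961511561704), np.float64(106.49973027604969), 150, -1.381) -> [-3.45 -4.12  0.14] turn -1.35
(np.float64(0.47031961511561704), np.float64(106.49973027604969), 44, -1.381) -> [-3.45 -4.16  3.68] turn -1.35
```

Emit:
drive_tool([
  [[-1.1,-1.3,0],-0.5],
  [[-2.2,-2.7,0.1],-1.0],
  [[-3.45,-4.12,0.14],-1.35],
  [[-3.45,-4.12,0.14],-1.35],
  [[-3.45,-4.14,1.3],-1.35],
  [[-3.45,-4.15,2.4],-1.35],
  [[-3.45,-4.16,3.2],-1.35],
  [[-3.45,-4.16,3.68],-1.35],
  [[-3.45,-4.16,3.68],-1.35],
  [[-3.45,-4.16,3.68],-1.35],
])

```text
time_s: 8.65
tcp_pos: [0.5224, -0.1397, 0.0446]
eef_rot: [0.843, -0.538, -0.003, 0.004]
force: [-0.3, -0.1, 0.2]
finger_gap: 0.004
```

```bash
python3 -c "
from h import *
save('side','s5.png')
a=cv2.imread('pics/s5.png')[220:400,270:510]; cv2.imwrite('pics/s5c.png',cv2.resize(a,None,fx=3,fy=3))
rel([lev(.19,16)]+[lev(a,14.3) for a in (.2,.35,.5,.65,.8)])
"
```

```text
t 8.7 tcp [ 0.5227 -0.1397  0.0449] theta-jig -1.381 F [ 0.8 -0.3  0.9] gap 0.004 q [-0.48  0.39  1.82 -0.01  0.94  0.66]
tcp jig [  0.9 105.8  44.9]
(np.float64(-15.241748146760708), np.float64(103.47798795642568), 44, -1.381) -> [-0.03  0.54  0.04] turn -0.0
(np.float64(-17.50786912298379), np.float64(103.1848329451614), 44, -1.371) -> [-0.03  0.62  0.04] turn -0.07
(np.float64(-26.45504303869866), np.float64(102.88705599176093), 44, -1.221) -> [-0.08  0.91  0.04] turn -1.15
(np.float64(-35.257250604011446), np.float64(101.25557379168171), 44, -1.071) -> [-0.08  1.21  0.04] turn -2.22
(np.float64(-43.7168132134388), np.float64(98.3270259178706), 44, -0.921) -> [-0.04  1.51  0.04] turn -3.3
(np.float64(-51.64374732850786), np.float64(94.16718124199878), 44, -0.771) -> [0.05 1.79 0.05] turn -4.37
```

View pics/s5c.png

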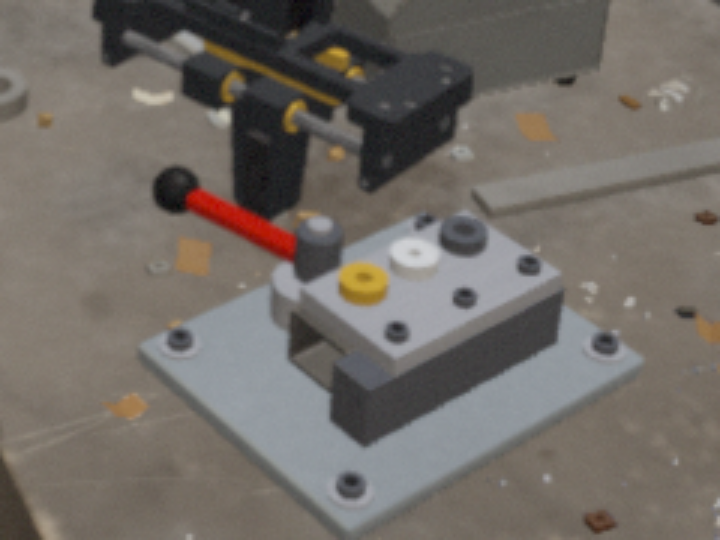

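Fingers stand on the stop side of the lever, between pivot and knob. Sweep the first half.

Emit:
drive_tool([
  [[-0.03,0.3,0.04],0],
  [[-0.03,0.54,0.04],0],
  [[-0.05,0.7,0.04],-0.4],
  [[-0.08,0.91,0.04],-1.15],
  [[-0.08,1.06,0.04],-1.7],
  [[-0.08,1.21,0.04],-2.22],
  [[-0.06,1.36,0.04],-2.75],
  [[-0.04,1.51,0.04],-3.3],
  [[0.0,1.65,0.04],-3.85],
  [[0.05,1.79,0.04],-4.37],
])

```text
time_s: 9.95
tcp_pos: [0.4747, -0.164, 0.0447]
eef_rot: [0.966, -0.259, -0.003, 0.003]
force: [1.8, 0.8, -0.6]
finger_gap: 0.006
```

```bash
python3 -c "
from h import *
save('side','s6.png')
a=cv2.imread('pics/s6.png')[220:400,270:510]; cv2.imwrite('pics/s6c.png',cv2.resize(a,None,fx=3,fy=3))
rel([lev(a,14.3) for a in (.8,.9,1,1.1,1.2,1.3,1.4,1.5,1.6)])
"
```

```text
t 10.0 tcp [ 0.4744 -0.1642  0.0446] theta-jig -0.766 F [1.6 0.8 0.7] gap 0.005 q [-0.57  0.32  1.92 -0.01  0.91 -0.04]
tcp jig [-51.8  93.7  44.6]
(np.float64(-51.64374732850786), np.float64(94.16718124199878), 44, -0.771) -> [-0.   -0.01  0.02] turn 0.03
(np.float64(-56.54393821212354), np.float64(90.75495296737154), 44, -0.671) -> [-0.04  0.18  0.02] turn -0.68
(np.float64(-61.0789941449436), np.float64(86.87056882310503), 44, -0.571) -> [-0.06  0.38  0.02] turn -1.4
(np.float64(-65.20360234717751), np.float64(82.552840291562), 44, -0.471) -> [-0.06  0.58  0.03] turn -2.11
(np.float64(-68.8765510970827), np.float64(77.8449086889784), 44, -0.371) -> [-0.04  0.78  0.03] turn -2.83
(np.float64(-72.06114150486559), np.float64(72.79381411169193), 44, -0.271) -> [-0.    0.97  0.03] turn -3.55
(np.float64(-74.72555419585724), np.float64(67.45002542704896), 44, -0.171) -> [0.06 1.16 0.03] turn -4.26
(np.float64(-76.84316723918701), np.float64(61.866936005164746), 44, -0.071) -> [0.14 1.34 0.03] turn -4.98
(np.float64(-78.39282214531573), np.float64(56.10033023001877), 44, 0.029) -> [0.23 1.52 0.03] turn -5.7
```

View pics/s6c.png

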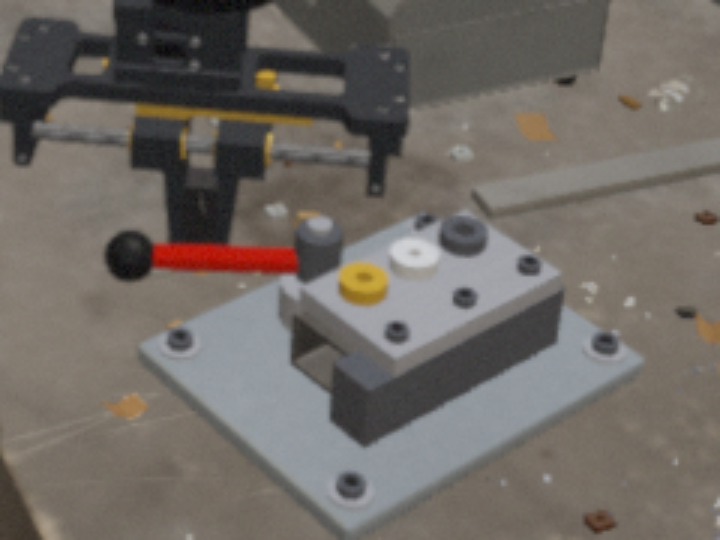

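Emit:
drive_tool([
  [[-0.04,0.18,0.02],-0.68],
  [[-0.06,0.38,0.02],-1.4],
  [[-0.06,0.58,0.02],-2.11],
  [[-0.04,0.78,0.02],-2.83],
  [[0.0,0.97,0.02],-3.55],
  [[0.03,1.07,0.02],-3.9],
  [[0.06,1.16,0.02],-4.26],
  [[0.1,1.25,0.02],-4.6],
  [[0.14,1.34,0.02],-4.98],
  [[0.18,1.43,0.02],-5.3],
])

```text
time_s: 11.25
tcp_pos: [0.458, -0.2013, 0.0445]
eef_rot: [0.994, 0.11, -0.003, -0.001]
force: [5.4, 14.4, 3.7]
finger_gap: 0.006
```

```bash
python3 -c "
from h import *
save('side','s7.png')
a=cv2.imread('pics/s7.png')[220:400,270:510]; cv2.imwrite('pics/s7c.png',cv2.resize(a,None,fx=3,fy=3))
rel([lev(a,14.3) for a in (1.55,1.6,1.65)])
"
```

```text
t 11.3 tcp [ 0.458  -0.2016  0.0445] theta-jig -0.024 F [ 4.6 12.7  4.6] gap 0.007 q [-0.65  0.32  1.92 -0.    0.91 -0.87]
tcp jig [-76.8  61.5  44.5]
(np.float64(-77.69009228539848), np.float64(59.00300784048717), 44, -0.021) -> [-0.03  0.08  0.02] turn -0.02
(np.float64(-78.39282214531573), np.float64(56.10033023001877), 44, 0.029) -> [-0.05  0.18  0.02] turn -0.38
(np.float64(-78.94960036026359), np.float64(53.166158356100475), 44, 0.079) -> [-0.06  0.28  0.02] turn -0.74
```

View pics/s7c.png

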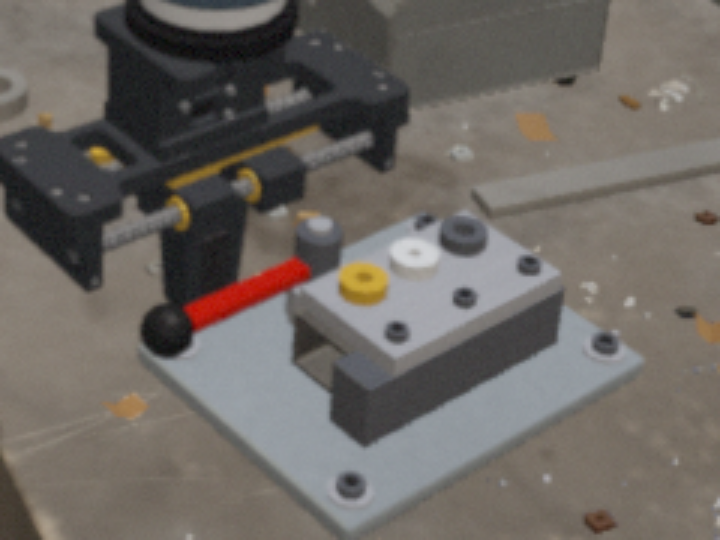

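Emit:
drive_tool([
  [[0,0.08,0],0],
  [[0,0.16,0],-0.1],
  [[0,0.2,0],-0.1],
  [[0,0.2,0],-0.1],
])

```text
time_s: 11.8
tcp_pos: [0.4581, -0.2034, 0.0443]
eef_rot: [0.993, 0.117, -0.004, -0.005]
force: [0.2, 18.0, 10.9]
finger_gap: 0.008
```

```bash
python3 -c "
from h import *
save('top','t8.png')
a=cv2.imread('pics/t8.png')[165:285,330:460]; cv2.imwrite('pics/t8c.png',cv2.resize(a,None,fx=5,fy=5))
rel([lev(a,14.3) for a in (1.55,1.6,1.65)])
"
```

```text
t 11.85 tcp [ 0.4581 -0.2034  0.0443] theta-jig -0.011 F [-0.6 17.3 10.4] gap 0.004 q [-0.66  0.33  1.91  0.    0.91 -0.89]
tcp jig [-77.1  59.7  44.3]
(np.float64(-77.69009228539848), np.float64(59.00300784048717), 44, -0.021) -> [-0.02  0.02  0.01] turn 0.07
(np.float64(-78.39282214531573), np.float64(56.10033023001877), 44, 0.029) -> [-0.04  0.12  0.01] turn -0.29
(np.float64(-78.94960036026359), np.float64(53.166158356100475), 44, 0.079) -> [-0.06  0.22  0.01] turn -0.64
```

View pics/t8c.png

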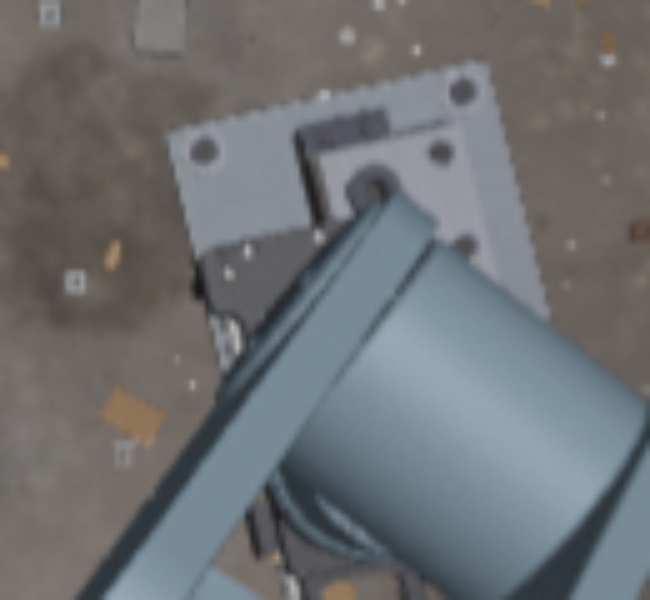

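Emit:
drive_tool([
  [[0,0.15,0],0],
  [[0,0.25,0],-0.1],
  [[0,0.3,0],-0.1],
  [[0,0.3,0],-0.1],
])

```text
time_s: 12.35
tcp_pos: [0.458, -0.204, 0.0442]
eef_rot: [0.992, 0.124, -0.006, -0.012]
force: [-4.0, 33.8, 24.5]
finger_gap: 0.003
```

```bash
python3 -c "
from h import *
rel([lev(1.6,14.3)])
"
```

```text
t 12.35 tcp [ 0.458  -0.204   0.0442] theta-jig 0.003 F [-4.  33.8 24.5] gap 0.003 q [-0.66  0.33  1.91  0.01  0.93 -0.92]
tcp jig [-77.4  59.1  44.2]
(np.float64(-78.39282214531573), np.float64(56.10033023001877), 44, 0.029) -> [-0.03  0.1   0.  ] turn -0.19
```

Emit:
drive_tool([
  [[0,0,0],0],
  [[0,-0.3,0],0],
  [[0,-1.0,0],0],
  [[0,-1.0,-1.0],0],
  [[0,-1.0,-2.5],0],
  [[0,-1.0,-4],0],
  [[0,-1.0,-4],0],
  [[0,-1,-4],0],
])

```text
time_s: 13.35
tcp_pos: [0.4518, -0.1769, 0.1641]
eef_rot: [0.992, 0.124, -0.007, -0.012]
force: [0.2, 1.1, -0.1]
finger_gap: 0.005
```

```bash
python3 -c "
from h import *
rel([(-32,0,180,0),(-32,0,108,0)])
Rt,p,s=pose()
save('wrist','w9.png')
save('side','s9.png')
print(proj('wrist',J(jig,np.array([[-32,0,64],[-55,20,42],[-55,-20,42],[-53,19,56],[-110,43.5,41],[-20,43.5,64]])/1e3),(Rt,p)).round(1))
a=cv2.imread('pics/s9.png')[220:400,270:510]; cv2.imwrite('pics/s9c.png',cv2.resize(a,None,fx=3,fy=3))
"
```

```text
t 13.35 tcp [ 0.4518 -0.1769  0.1641] theta-jig 0.003 F [ 0.2  1.1 -0.1] gap 0.005 q [-0.62  0.1   1.89  0.01  1.18 -0.88]
tcp jig [-76.8  87.  164.1]
(-32, 0, 180, 0) -> [ 1.48  2.89 -0.62] turn 0.02
(-32, 0, 108, 0) -> [1.5  2.95 1.78] turn 0.02
[[371.5 354.9]
 [341.6 319.5]
 [340.5 360.7]
 [345.2 328.6]
 [276.3 292.7]
 [389.9 305. ]]
```

View pics/w9.png

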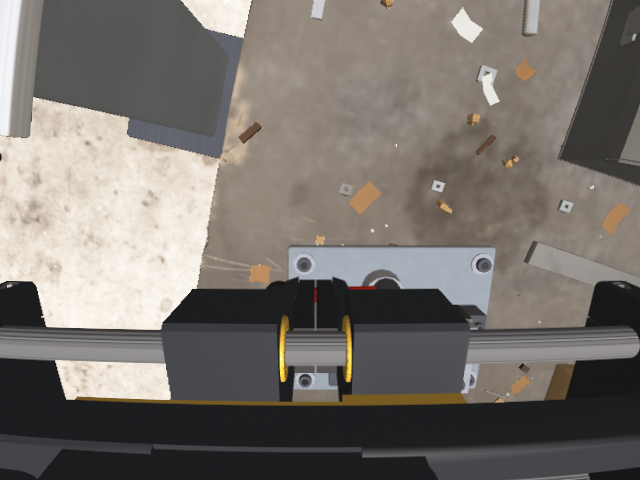

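View pics/s9c.png

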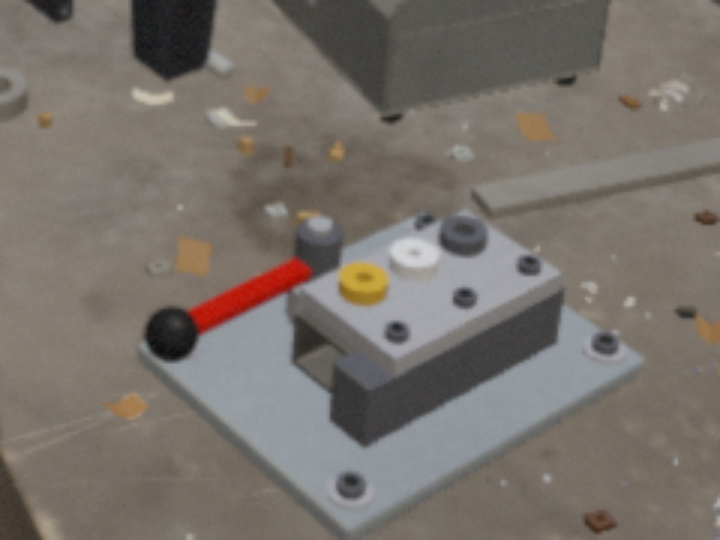

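```bash
python3 -c "
from h import *
X=atz('side',(326.7,331),.041); d=X[:2]-J(jig,[[-.02,.0435,.041]])[0,:2]; print(np.hypot(*d),np.arctan2(d[1],d[0])-jig[2]-np.pi/2+2*np.pi)
rel([(-32,0,160,0),(-32,0,100,0)])
"
```

```text
0.08834158400834446 1.5693886689309187
t 13.45 tcp [ 0.4514 -0.1767  0.1632] theta-jig 0.003 F [ 0.2 -0.  -0.1] gap 0.007 q [-0.62  0.1   1.89  0.01  1.18 -0.88]
tcp jig [-77.2  87.2 163.2]
(-32, 0, 160, 0) -> [1.5  2.91 0.01] turn 0.02
(-32, 0, 100, 0) -> [1.52 2.97 2.01] turn 0.02
```

Emit:
drive_tool([
  [[0.4,0.7,0],0],
  [[0.9,1.5,0],0],
  [[1.3,2.3,0],0],
  [[1.49,2.9,0.1],0],
  [[1.49,2.9,0.1],0],
  [[1.49,2.9,0.1],0],
])

```text
time_s: 14.2
tcp_pos: [0.5151, -0.2489, 0.1561]
eef_rot: [0.992, 0.124, -0.008, -0.014]
force: [-0.7, -0.3, -0.6]
finger_gap: 0.006
```

```bash
python3 -c "
from h import *
rel([(-32,0,102,0)])
"
```

```text
t 14.2 tcp [ 0.5151 -0.2489  0.1561] theta-jig 0.003 F [-0.7 -0.3 -0.6] gap 0.006 q [-0.66  0.3   1.67  0.01  1.2  -0.91]
tcp jig [-33.    1.7 156.1]
(-32, 0, 102, 0) -> [0.06 0.11 1.8 ] turn 0.02
```

Emit:
drive_tool([
  [[0.06,0.1,0.5],0],
  [[0.06,0.1,1.0],0],
  [[0.06,0.1,1.4],0],
  [[0.06,0.11,1.65],0],
  [[0.06,0.11,1.75],0],
  [[0.06,0.11,1.75],0],
  [[0.06,0.11,1.75],0],
  [[0.06,0.11,1.75],0],
])

```text
time_s: 15.2
tcp_pos: [0.5169, -0.2506, 0.104]
eef_rot: [0.992, 0.124, -0.008, -0.014]
force: [-0.0, -0.3, -0.2]
finger_gap: 0.007
```

```bash
python3 -c "
from h import *
rel([(-32,0,100,0)])
save('side','s10.png');save('top','t10.png')
a=cv2.imread('pics/s10.png')[180:420,260:500]; cv2.imwrite('pics/s10c.png',cv2.resize(a,None,fx=2.5,fy=2.5,interpolation=cv2.INTER_CUBIC))
rel([(-32,0,100,0)])
"
```

```text
t 15.2 tcp [ 0.5169 -0.2506  0.104 ] theta-jig 0.003 F [-0.  -0.3 -0.2] gap 0.007 q [-0.66  0.37  1.7   0.01  1.1  -0.91]
tcp jig [-31.6  -0.4 104. ]
(-32, 0, 100, 0) -> [-0.01 -0.01  0.13] turn 0.02
t 15.3 tcp [ 0.5168 -0.2505  0.1039] theta-jig 0.003 F [-0.5 -0.3 -0.1] gap 0.003 q [-0.66  0.37  1.7   0.01  1.1  -0.91]
tcp jig [-31.7  -0.2 103.9]
(-32, 0, 100, 0) -> [-0.01 -0.    0.13] turn 0.02
```

View pics/s10c.png

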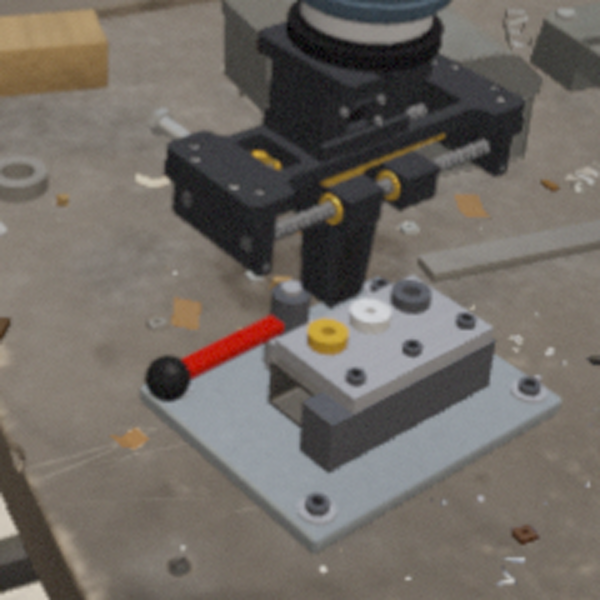

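```bash
python3 -c "
from h import *
Rt,p,s=pose()
c=np.array([p+Rt@np.array([a,b,.014]) for a,b in ((0,0),(-.0175,.009),(.0175,.009),(-.0175,-.009),(.0175,-.009))])
print((proj('side',np.r_[c,J(jig,[[-.032,0,.064]])])-[260,180])*2.5)
"
```

```text
[[331.3668565  294.08798836]
 [318.41315606 313.7105129 ]
 [366.77131996 291.70683709]
 [295.69546558 296.49926754]
 [343.83445025 275.21363949]
 [328.03995307 333.3502181 ]]
```

Emit:
drive_tool([
  [[0,0,0.1],0],
  [[0,0,0.1],0],
  [[0,0,0.1],0],
  [[0,0,0.1],0],
  [[0,0,0.1],0],
  [[0,0,0.1],0],
  [[0,0,0.1],0],
  [[0,0,0.1],0],
  [[0,0,0.1],0],
  [[0,0,0.1],0],
])

```text
time_s: 16.55
tcp_pos: [0.5167, -0.2504, 0.1008]
eef_rot: [0.992, 0.124, -0.008, -0.014]
force: [-0.2, -0.0, 0.4]
finger_gap: 0.005
```

Emit:
drive_tool([
  [[0,0,0],0],
  [[0,0,0],0],
  [[0,0,0],0],
  [[0,0,0],0],
  [[0,0,0],0],
  [[0,0,0],0],
  [[0,0,0],0],
  [[0,0,0],0],
])

```text
time_s: 17.55
tcp_pos: [0.5167, -0.2504, 0.1008]
eef_rot: [0.992, 0.124, -0.008, -0.014]
force: [-0.3, 0.2, -0.1]
finger_gap: 0.003
```

```bash
python3 -c "
from h import *
save('wrist','w11.png');save('side','s11.png')
rel([(-32,0,100,0)])
a=cv2.imread('pics/s11.png')[180:420,260:500]; b=cv2.imread('pics/w11.png')
cv2.imwrite('pics/f.png',np.hstack([cv2.resize(a,(400,400)),cv2.resize(b,(400,300))[:, :] if 0 else cv2.copyMakeBorder(cv2.resize(b,(400,300)),0,100,0,0,0)]))
"
```

```text
t 17.65 tcp [ 0.5167 -0.2504  0.1008] theta-jig 0.003 F [-1.  -0.4 -0.2] gap 0.006 q [-0.66  0.38  1.7   0.01  1.1  -0.91]
tcp jig [-31.7  -0.2 100.8]
(-32, 0, 100, 0) -> [-0.01 -0.    0.03] turn 0.02
```

View pics/f.png

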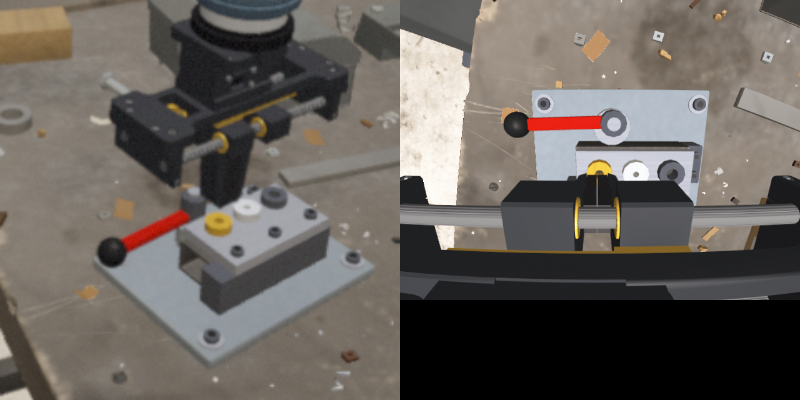

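```bash
python3 -c "
from h import *
Rt,p,s=pose()
print((proj('wrist',J(jig,np.array([[-55,20,42],[-53,19,56],[53,19,56],[55,20,42],[55,20,36]])/1e3),(Rt,p))-[260,190])*4)
a=cv2.imread('pics/w11.png')[190:310,260:420]; cv2.imwrite('pics/w11c.png',cv2.resize(a,None,fx=4,fy=4,interpolation=cv2.INTER_CUBIC))
a=cv2.imread('pics/s11.png')[300:370,350:430]; cv2.imwrite('pics/s11c.png',cv2.resize(a,None,fx=7,fy=7,interpolation=cv2.INTER_CUBIC))
print((proj('side',J(jig,np.array([[-55,20,42],[-55,20,12],[-55,-20,12],[-53,19,46]])/1e3))-[350,300])*7)
"
```

```text
[[ 69.07306333 181.03392694]
 [ 71.10418631 209.48003559]
 [826.49087541 214.3734163 ]
 [800.45113602 185.91391569]
 [784.59899987 177.51486873]]
[[125.36761931 174.49692583]
 [117.75773881 294.03361416]
 [251.94459624 403.61013125]
 [137.46074515 157.14229201]]
```

View pics/w11c.png

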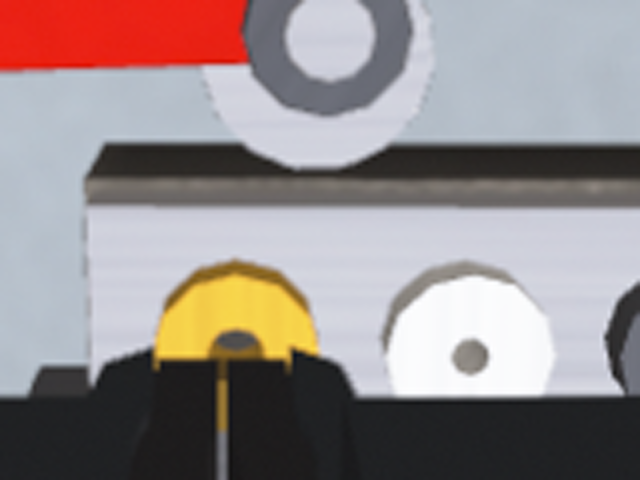

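View pics/s11c.png

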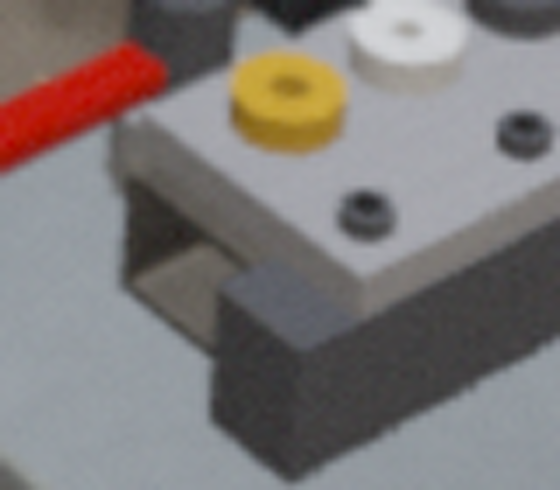

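```bash
python3 -c "
from h import *
print(order.sign_off())
s=sensors.observe();print(s['time_s'],s['tcp_pos'],s['force'])"
```

```text
the job is handed in; nothing more can be done
None
the job is handed in; nothing more can be done
```

I pushed the box section against the end stop, swung the cam lever round to its stop, and finished with the closed fingertips still above the brass bush, which is in the place nearest the robot. I handed the job in at about 17.7 s. No verdict came back.

What the last checks showed:
- **Box section:** In the last wrist picture its near end shows about as far past the drill plate's edge as it should when home. I judge it home to within a few tenths of a millimetre. At the stop the push force rose to about 19 N.
- **Cam lever:** I measured it at about 1.57 rad after letting go, and the picture shows the cam touching the box section. The force rose to about 40 N in all at the end of the lever push, with almost no further motion. I could not measure the clamping force itself.
- **Fingertips:** They are about 23 mm above the bush. By the pose readings they are within about 1 mm of its centre sideways. The wrist picture suggests 2 to 3 mm instead, still well inside the 13 mm allowed. The force reading was about 0 to 1 N, which is sensor noise.
- **Tool tilt:** The lever push left the tool tilted by about 2 degrees, and I left that uncorrected.
- **Loose parts and bushes:** The arm was never commanded near either, and the loose parts I could see looked unmoved. I did not measure the loose parts again at the end.

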